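# Seat the U-bolt over the chin-rest tube

## Task

Take the loose U-bolt out of its stand, bring it down astride the chin-rest tube so that both legs go through the two holes in the plate under the tube, and press it gently against the snug fit until its bow sits fully down on the tube; then let go of it. The plate has been slid to an unknown place along the tube, so feel for the holes without forcing anything, and leave the other things on the table alone.

Things in the scene. Friction and masses are not known exactly. Their poses are not given: they have to be found in the camera images.
- ubolt: Loose square steel U-bolt, about 0.16 kg, standing legs down in the stand. Origin: middle of the underside of its bow (crossbar), the face that seats on the tube. z up, away from the legs; x runs from leg to leg. Bar 8 mm round; leg axes at x = +-18 mm, blunt, slightly rounded ends at z = -54.5 mm; bow z = 0 to 8 mm, 44 mm long. Either way round fits.
- ubolt_grip (a point): Point on the U-bolt, 30 mm above its origin, in its black grip block (24 x 24 mm in x and y, from z = 6 to 40 mm above the origin). Grip the block here, on either pair of faces. Axes as the U-bolt's.
- stand: Fixed grey block 85 x 60 mm, 68 mm tall, with two holes 11 mm wide at x = +-18 mm, in which the U-bolt stands with its bow on the block's top; it clears after a straight lift of 55 mm. Origin: centre of the underside, z up.
- cradle: Fixed white cradle, base 110 (x) x 250 (y) x 8 mm. Two posts at y = +-95 mm, 64 mm tall, carry a bare steel tube, 25 mm diameter, 250 mm long, along y, its axis at z = 62 mm. White chin cup on its +y end (y = 91 to 119 mm, up to z = 103 mm). Origin: centre of the base's underside, z up. Loads of more than 32 N in all damage the tube or plate.
- tube_top (a point): Point on the cradle: top of the tube halfway along, 74.5 mm above the cradle's origin; axes as the cradle's. With the U-bolt fully home its origin is at this height, anywhere along the tube. The legs pass the tube with 1.5 mm to spare on either side.
- plate_mid (a point): Fixed point on the cradle, 42 mm above its origin: top of the bare metal plate under the tube, middle of its travel. Plate 84 (x) x 80 (y) x 12 mm, with two 11 mm holes at x = +-18 mm, halfway along it. It is clamped (does not give) with its holes anywhere from y = -15 to +15 mm of here: not measured, to be seen or felt. Legs that miss stop on it, the U-bolt's origin 54.5 mm above here.
- ball_level (a point): Fixed point on the cradle, 6 mm below plate_mid. At this depth a spring ball in the outer wall of each hole grips the leg, so the U-bolt does not drop in by its own weight; pushing it past and on down takes about 3 to 15 N all the way until the bow meets the tube. The two brass plunger housings on the plate's outer edges stand in line with the holes.
- bottle: Bystander: white plastic bottle, 48 mm diameter, 110 mm tall, standing. Origin: centre of the underside.
- lens_case: Bystander: flat black case 90 x 150 x 35 mm. Origin: centre of the underside.
- torch: Bystander: small steel examination torch with a black head, 122 mm long, 18 mm thick, lying along its y. Origin: centre of the underside.
Mind the look-alikes: they are no part of the job. Of the things that look like the ubolt, the smaller one is meant.

How it is judged:
On the way, in this order (a step that is already met when the one before it is completed fails the run):
1. the U-bolt is lifted clear of its stand (z of ubolt in the frame of stand above 0.12 m and contact force between ubolt and the fingers above 0.5 N), for 0.1 s.
2. the U-bolt is astride the tube, its legs on either side (z of ubolt in the frame of cradle between 0.07 and 0.11 m and x of ubolt in the frame of cradle between -0.004 and 0.004 m and y of ubolt in the frame of cradle between -0.04 and 0.04 m), for 0.1 s.
At the end, for the whole second after the job is handed in: U-bolt at rest, released, both legs through the plate, bow on the tube: origin 71.5 to 77 mm above the cradle's, within 4 mm of the tube's axis and 19 mm of the cradle's middle along it, upright within 0.08 rad, leg-to-leg line square to the tube within 0.15 rad (z of ubolt in the frame of cradle between 0.0715 and 0.077 m and x of ubolt in the frame of cradle between -0.004 and 0.004 m and y of ubolt in the frame of cradle between -0.019 and 0.019 m and angle between the z axis of ubolt and the z axis of cradle, either way round below 0.08 rad and angle between the x axis of ubolt and the x axis of cradle, either way round below 0.15 rad and linear speed of ubolt below 0.02 m/s); the robot touches nothing.
It fails at once if the cradle, its tube or its plate is loaded with more than 32 N (contact force between anything else and cradle above 32 N).
It fails at once if a bystander is moved more than 30 mm (distance of any of bottle, lens_case, torch from where it was at the start of the episode above 0.03 m).
It also fails if it takes over 64 s, if anything falls off the work surface, if the arm or the gripper's body presses on something with over 40 N, if the wrist force passes 120 N, or if a joint passes its speed limit or range.

## Robot

A 6-joint arm with a two-finger parallel gripper is mounted at the origin on the work surface. World frame = base frame: x ahead of the robot, y to its left, z up, the work surface at z = 0. Lengths are in m, angles in rad, forces in N, time in s.
With the tool pointing down it reaches from about 0.3 to 0.775 m from the base axis. Payload 14.6 kg.
Tool frame: the origin (TCP) lies midway between the tips of the shut fingers; the grasp point (between the pads) lies 19 mm behind it; z points along the fingers, y is the line along which they close (so a half turn about z gives the same grasp; the last joint's range is limited). The gripper opens to 94 mm and grips with 3 to 60 N. Pads are 16 mm wide; open, the fingers measure 119 mm over their backs; the gripper's body (75 mm by 177 mm) begins 78 mm behind the grasp point.
Start: joints at [1.225, 0.3, 1.521, -0, 1.321, -0.067], TCP at [0.151, 0.529, 0.205] pointing down, gripper open.
Joint ranges: [-3.03, 3.03], [-0.79, 2.21], [0.23, 2.52], [-1.04, 4.18], [0, 3.07], [-2.55, 2.55]. Speed limits (rad/s): [2.22, 2.22, 2.57, 3.14, 3.14, 3.14].

## Interface

Orientations are given as [roll, pitch, yaw] about the fixed x, y, z axes, in that order (R = Rz(yaw) Ry(pitch) Rx(roll)).
In Python, from station import * gives the robot as it stands.
- The arm moves only by the tool send_rows, never from a script. Its argument "targets" is a list of rows, each an object of numbers: "x", "y", "z": the shift along the world's x, y, z in units of 0.2 m (1.0 is 0.2 m); "spin": the turn about the world's z in units of pi/2 rad (1.0 is pi/2 rad); "claw": the finger opening in mm, from 0 to 94. A call has 1 to 20 rows; each row shifts and turns the commanded pose from where the row before left it; what a row does not reach is not made up. A row lasts 1/10 s, in which the tool goes at most 50 mm and 8.59 degrees, less where a joint would pass 70% of its speed; a pose out of reach is approached as far as the arm can. A call with a number of a shift or a turn outside -1 to 1 is refused whole. A call with a gripper value outside its range is refused whole. The fingers move at their own pace and stop on an object; "force" is the grip in N (left out, the last holds). Time passes only in rows, so rows that do not move let the fingers close. It gives the time, the measured TCP pose, the force, the opening and the grip force at its end, in the units of the state.
- get_obs(): the state, without advancing time (a new reading comes with each control period).
- camera(name): name is "side" or "top"; returns the picture (480x640x3 uint8, blue, green, red); there is no depth.
- camera_model(name): a dict with "fovy" (degrees; the focal length in pixels is half the picture's height over the tangent of half this angle, whatever the lens; pixels are square), "cx", "cy" (the principal point, pixels), "dist" ([k1, k2, p1, p2, k3] as OpenCV has them; the pictures are not rectified), "T" (4x4, takes a point from camera to world coordinates). Camera axes: x right, y down, z forward; pixel columns grow to the right and rows downward; lengths in m; the calibration is good to about 2 mm. A picture is of the moment at which its call begins. camera_model takes no time and is no camera call.
- hand_in(): hands the job in; it is judged then, once.
The state is a dict: "time_s": time; "qpos": joint angles; "joint_vel": joint speeds; "tau": joint torques, N m; "ee_pos": TCP position; "eef_rot": TCP orientation; "force": force on the tool from outside, world axes, zero at the start; "moment": the same for the moment, N m; "grip_width": finger opening in m; "grip_force": force on a finger pad.
Only numpy, scipy, OpenCV 4.12 (cv2) and the standard library are available. Lean on these libraries where they do the work, as an engineer would, in place of code of your own. Each camera call takes 0.05 s, during which the arm holds its last target. There are 200 camera calls.

## Working session

There is one attempt and no reset: what is moved stays moved. The work goes in short steps, Python scripts to look and compute and a tool call to move; the robot and the scene stay as the last step left them, time stands still between calls to the robot, and variables do not carry over. Pictures are saved under pics/ and viewed, at most 10 in all, crops included, and the job is handed in when it is done.

Besides the shell and the picture viewer there is one more tool, called after "Call:" by a JSON object that holds its "name" and its "arguments", one argument or row to a line. send_rows: Moves the arm, as the interface text tells. Its arguments: {"type":"object","properties":{"targets":{"type":"array"},"force":{"type":"number"}},"required":["targets"]}

```bash
mkdir -p pics; ls; python3 - <<'E'
from station import *
import cv2
for n in("side","top"):
    cv2.imwrite(f"pics/{n}0.png",camera(n)); m=camera_model(n); print(n,m)
print(get_obs())
E
```

```text
pics
side {'fovy': 45.04204226574721, 'cx': 321.88271555078575, 'cy': 247.78830074381273, 'dist': array([-0.11654336,  0.        ,  0.        ,  0.        ,  0.        ]), 'T': array([[-0.92069605, -0.17541077,  0.34863999,  0.2912912 ],
       [-0.3902618 ,  0.42250388, -0.81803802,  0.70780178],
       [-0.00380907, -0.88922524, -0.45745378,  0.53558973],
       [ 0.        ,  0.        ,  0.        ,  1.        ]])}
top {'fovy': 42.44767173400959, 'cx': 311.5866372159339, 'cy': 229.38634231872263, 'dist': array([0.05035368, 0.        , 0.        , 0.        , 0.        ]), 'T': array([[-1.24023133e-02, -9.73408522e-01,  2.28740098e-01,
         3.40287540e-01],
       [-9.99921543e-01,  1.24756707e-02, -1.12536483e-03,
        -3.51072922e-02],
       [-1.75824642e-03, -2.28736109e-01, -9.73486878e-01,
         1.23421677e+00],
       [ 0.00000000e+00,  0.00000000e+00,  0.00000000e+00,
         1.00000000e+00]])}
{'time_s': 0.1, 'qpos': array([ 1.22541102e+00,  3.00427005e-01,  1.52152039e+00,  3.19672235e-05,
        1.32070700e+00, -6.65832405e-02]), 'joint_vel': array([-0.003117  , -0.00307208, -0.00117889, -0.00109206,  0.00097703,
        0.00163883]), 'tau': array([ 1.42714485e-03, -5.32641685e+01, -3.53278327e+01,  7.09610875e-02,
        2.35478691e-02, -6.90165109e-06]), 'ee_pos': array([0.15126733, 0.52854154, 0.20493619]), 'eef_rot': array([-3.14053533e+00, -1.01537640e-04,  2.86278260e+00]), 'force': array([ 0.56958043, -0.41260733, -0.33782252]), 'moment': array([-0.05147183,  0.00820674, -0.01174146]), 'grip_force': 0.0, 'grip_width': 0.094029888514199}
```

View pics/side0.png

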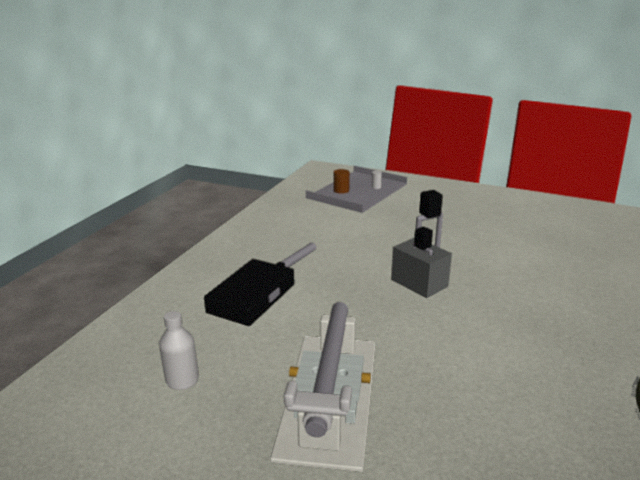

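View pics/top0.png

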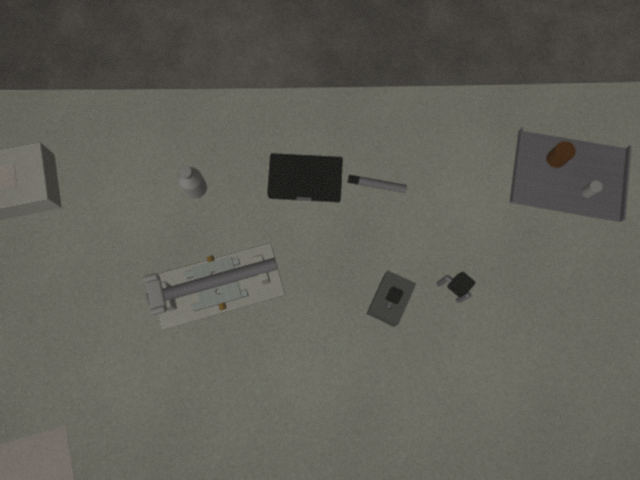

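Side view: cradle around (325,390) with brass housings at (294,371) and (366,377), stand at (421,265) with the small U-bolt's block at (423,238), and a larger look-alike behind it at (431,203). Top view: cradle at (215,285), brass at (211,258) and (222,306), stand and small U-bolt at (394,295), look-alike at (461,284).

```bash
python3 - <<'E'
import cv2,numpy as np
s=cv2.imread("pics/side0.png");t=cv2.imread("pics/top0.png")
z=lambda im,x,y,w,h,f:cv2.resize(im[y:y+h,x:x+w],None,fx=f,fy=f,interpolation=cv2.INTER_CUBIC)
a=z(s,380,190,90,110,5); b=z(t,350,255,70,110,5)   # stand
cv2.imwrite("pics/stand.png",np.hstack([a,b]))
a=z(s,265,290,130,180,3); b=z(t,135,230,160,180,2.5)
b=cv2.copyMakeBorder(b,0,540-450,0,0,cv2.BORDER_CONSTANT)
cv2.imwrite("pics/cradle.png",np.hstack([a,np.clip(b*1.8,0,255).astype(np.uint8)]))
E
```

```text
(no output)
```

View pics/stand.png

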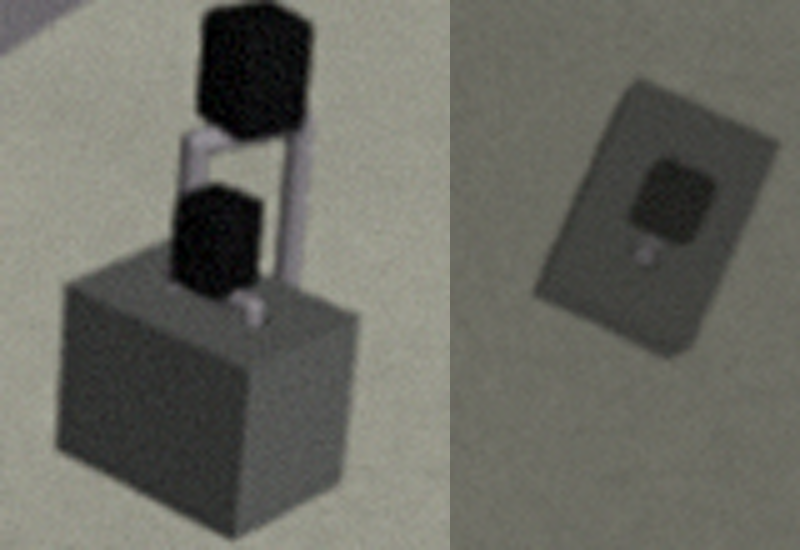

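View pics/cradle.png

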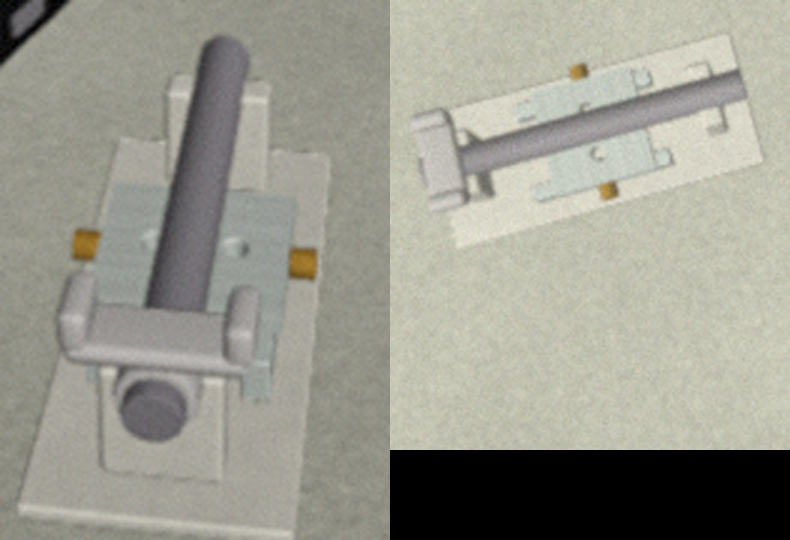

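The stand crop shows the small U-bolt's block, with its bow end at top-view pixel ~(389,305) and the stand's long axis running along the bow. The cradle crop shows the brass housings and the holes in line with them, so I'll triangulate those.

```bash
cat >h.py <<'E'
import cv2,numpy as np
from station import camera,camera_model
def ray(n,p):
    m=camera_model(n);f=240/np.tan(np.radians(m["fovy"]/2))
    K=np.array([[f,0,m["cx"]],[0,f,m["cy"]],[0,0,1]])
    u=cv2.undistortPoints(np.array([[p]],float),K,m["dist"])[0,0]
    T=m["T"];return T[:3,3],T[:3,:3]@np.array([*u,1])
def plane(n,p,z):
    o,d=ray(n,p);return o+d*(z-o[2])/d[2]
def tri(ps,pt):
    (o,d),(q,e)=ray("side",ps),ray("top",pt)
    s=np.linalg.lstsq(np.stack([d,-e],1),q-o,rcond=None)[0]
    a,b=o+s[0]*d,q+s[1]*e
    return (a+b)/2,np.linalg.norm(a-b)*1000
def blobs(mask,amin=5):
    n,l,st,c=cv2.connectedComponentsWithStats(mask.astype(np.uint8)*255,connectivity=4)
    return [(c[i].round(2),st[i][:5],(l==i)) for i in range(1,n) if st[i][4]>=amin]
E
python3 - <<'E'
from h import *
np.set_printoptions(precision=4,suppress=True)
I={"side":[camera("side") for _ in range(3)],"top":[camera("top") for _ in range(3)]}
I={k:np.mean(v,0) for k,v in I.items()}
for n in I: cv2.imwrite(f"pics/{n}1.png",I[n])
R={"side":(380,180,100,120),"top":(350,255,140,90)}
for n in I:
    x,y,w,h=R[n];c=I[n][y:y+h,x:x+w]
    for b in blobs(c.max(2)<30,15): print(n,"blk",b[0]+[x,y],b[1]+[x,y,0,0,0],cv2.minAreaRect(np.argwhere(b[2])[:,::-1].astype(np.float32)))
    hsv=cv2.cvtColor(I[n].astype(np.uint8),cv2.COLOR_BGR2HSV)
    m=(hsv[...,0]>10)&(hsv[...,0]<28)&(hsv[...,1]>130);
    for b in blobs(m,8): print(n,"brass",b[0],b[1])
t=I["top"].max(2)
print("px",t[280:320:5,360:420:6].round())
m=t<(78);m[:255]=0;m[345:]=0;m[:,:355]=0;m[:,425:]=0
for b in blobs(m,300):
    c=max(cv2.findContours(b[2].astype(np.uint8),0,1)[0],key=cv2.contourArea)
    print("stand",b[0],b[1],cv2.minAreaRect(c),cv2.approxPolyDP(c,3,True)[:,0].tolist())
E
```

```text
side blk [430.29 203.57] [420 191  22  27 481] ((50.23360824584961, 23.930328369140625), (20.189470291137695, 26.43643569946289), 5.19442892074585)
side blk [422.72 237.97] [414 228  18  22 308] ((42.46311950683594, 58.405738830566406), (16.3869686126709, 21.18536376953125), 5.194429397583008)
side brass [341.16 180.91] [334 170  15  23 327]
side brass [293.08 370.87] [290 367   8   9  62]
side brass [365.55 377.32] [362 373   8  10  73]
top brass [560.95 154.05] [548 142  27  25 443]
top brass [209.38 258.62] [208 257   4   4  13]
top brass [221.73 306.  ] [220 304   5   5  22]
px [[105. 105. 105. 109.  67.  65.  67.  67.  75. 107.]
 [107. 107. 108.  97.  67.  68.  67.  64.  65.  70.]
 [106. 107. 107.  58.  67.  36.  34.  53.  66. 102.]
 [105. 105. 107.  68.  66.  37.  35.  55.  65. 110.]
 [107. 110.  77.  66.  65.  34.  34.  68.  78. 106.]
 [110. 107.  67.  69.  67.  77.  67.  66. 106. 106.]
 [105. 106.  67.  68.  69.  66.  66.  67. 106. 107.]
 [110. 106.  62.  64.  67.  69.  67.  89. 107. 109.]]
stand [390.67 298.36] [ 367  271   48   55 1565] ((390.7191467285156, 298.4178161621094), (33.26975631713867, 48.166664123535156), 24.443954467773438) [[387, 271], [367, 313], [395, 325], [414, 283]][ WARN:0@1.938] global loadsave.cpp:1063 imwrite_ Unsupported depth image for selected encoder is fallbacked to CV_8U.
```

```bash
python3 - <<'E'
from h import *
np.set_printoptions(precision=4,suppress=True)
t=cv2.imread("pics/top1.png");s=cv2.imread("pics/side1.png")
c=t[255:345,350:425]
b=max(blobs(c.max(2)<48,20),key=lambda b:b[1][4]);pt=b[0]+[350,255]
cc=cv2.findContours(b[2].astype(np.uint8),0,1)[0][0]
print("block top px",pt,b[1],cv2.minAreaRect(cc)[1:])
P,e=tri((422.72,237.97),pt);print("block centre",P,e)
# block vertical extent: top face / bottom check not needed. stand corners on z=.068
cs=[plane("top",p,.068)[:2] for p in [[387,271],[367,313],[395,325],[414,283]]]
print("stand ctr",np.mean(cs,0),"sides",[np.linalg.norm(cs[i]-cs[(i+1)%4]) for i in range(4)],"long dir",[np.degrees(np.arctan2(*(cs[i]-cs[j])[::-1])) for i,j in((0,1),(3,2))])
def sat(im,p,r=8):
    x,y=map(int,p);w=im[y-r:y+r+1,x-r:x+r+1].astype(float);k=np.clip(w[...,2]-w[...,0]-25,0,None)
    yy,xx=np.mgrid[y-r:y+r+1,x-r:x+r+1];return np.array([(k*xx).sum(),(k*yy).sum()])/k.sum()
B=[]
for a,q in(((293,371),(210,258)),((366,377),(222,306))):
    ps,p2=sat(s,a),sat(t,q);X,e=tri(ps,p2);B.append(X);print("brass",ps,p2,X,e)
d=B[1]-B[0];print("mid",(B[0]+B[1])/2,"len",np.linalg.norm(d),"dir",np.degrees(np.arctan2(d[1],d[0])))
# tube by lines: dark grey strip; columns 180..265
g=t.max(2).astype(float);pts=[]
print(g[250:310:2,240].astype(int),g[240:310:2,200].astype(int))
# base corners
g2=(t.min(2)>112).astype(np.uint8);g2[:235]=0;g2[340:]=0;g2[:,:140]=0;g2[:,300:]=0
g2=cv2.morphologyEx(g2,cv2.MORPH_CLOSE,np.ones((9,9)))
bb=max(blobs(g2,500),key=lambda b:b[1][4]);k=cv2.findContours(bb[2].astype(np.uint8),0,1)[0][0]
print(bb[1],cv2.minAreaRect(k),cv2.approxPolyDP(k,4,True)[:,0].tolist())
E
```

```text
block top px [394.18 294.86] [ 36  32  17  17 197] ((13.416407585144043, 14.758047103881836), 26.56505012512207)
block centre [ 0.4824 -0.1877  0.0916] 0.0196558412899414
stand ctr [ 0.4798 -0.1842] sides [np.float64(0.08902578688496694), np.float64(0.05626844137556597), np.float64(0.0877614698504308), np.float64(0.055409440869419416)] long dir [np.float64(-27.253695782767636), np.float64(-26.73124941942205)]
brass [292.9853 370.9948] [209.1627 258.4559] [0.5651 0.1652 0.0393] 0.07793825536400685
brass [365.6464 377.3464] [221.1449 306.0864] [0.4716 0.1397 0.0388] 0.1970201882515667
mid [0.5184 0.1525 0.0391] len 0.0968660003705393 dir -164.75883738594553
[108 117 121 120 120 117 111 109 106  63  72  86  90  90  84 107 122 119
 116 116  95  98 103 110 104 122 121 119 121 106] [107 105 107 105 104 102 105 107 107 106 108 108 116 114 115 114 114 114
 114  71  67  80  87  93  88  79 108 114 113 114 114 116 116 117 103]
[160 297  60  32 778] ((187.53460693359375, 308.6269226074219), (23.943683624267578, 59.464534759521484), 74.74488067626953) [[219, 311], [199, 311], [198, 297], [181, 298], [177, 311], [160, 318], [162, 328]]
```

```bash
cat >tube.py <<'E'
from h import *
np.set_printoptions(precision=4,suppress=True)
t=cv2.imread("pics/top1.png");s=cv2.imread("pics/side1.png")
tg=cv2.GaussianBlur(t,(3,3),0).max(2).astype(float);sg=cv2.GaussianBlur(s,(3,3),0).max(2).astype(float)
def strip(g,guess,along,thr,half):
    # sub-pixel edges of dark strip across 'along' axis
    out=[]
    for i,c in guess:
        v=g[c-half:c+half+1,i] if along=="x" else g[i,c-half:c+half+1]
        lo=half
        a=lo
        while a>0 and v[a]<thr:a-=1
        b=lo
        while b<2*half and v[b]<thr:b+=1
        if a==0 or b==2*half: continue
        ea=a+(v[a]-thr)/(v[a]-v[a+1]);eb=b-(v[b]-thr)/(v[b]-v[b-1])
        out.append((i,c-half+(ea+eb)/2,eb-ea))
    return np.array(out)
o1=strip(tg,[(x,int(round(292-(x-175)*27/100))) for x in range(176,270,2)],"x",100,11)
o2=strip(sg,[(y,int(round(319+(395-y)*.235))) for y in range(318,390,2)],"y",128,17)
def fit(o):
    o=o[abs(o[:,2]-np.median(o[:,2]))<1.5];p=np.polyfit(o[:,0],o[:,1],1);r=o[:,1]-np.polyval(p,o[:,0])
    o=o[abs(r)<1];return np.polyfit(o[:,0],o[:,1],1),o
p1,o1=fit(o1);p2,o2=fit(o2);print(p1,len(o1),o1[:,2].mean(),p2,len(o2),o2[:,2].mean())
q=lambda n,a,b:np.cross(ray(n,a)[1],ray(n,b)[1])
T=[(180,np.polyval(p1,180)),(265,np.polyval(p1,265))];S=[(np.polyval(p2,320),320),(np.polyval(p2,390),390)]
n1=q("top",*T);n2=q("side",*S);d=np.cross(n1,n2);d/=np.linalg.norm(d);d*=np.sign(d[1])
oT=ray("top",T[0])[0];oS=ray("side",S[0])[0]
A=np.stack([n1/np.linalg.norm(n1),n2/np.linalg.norm(n2),[0,1,0]]);b=[A[0]@oT,A[1]@oS,.1525]
X=np.linalg.solve(A,b);print("tube pt",X,"dir",d,"yaw",np.degrees(np.arctan2(-d[0],d[1])))
a,b=[plane("top",p,.062) for p in T];e=b-a;print("top-only, z=.062: x at y=.1525",a[0]+e[0]*(.1525-a[1])/e[1],"yaw",np.degrees(np.arctan(-e[0]/e[1])))
a,b=[plane("side",p,.062) for p in S];e=b-a;print("side-only: x",a[0]+e[0]*(.1525-a[1])/e[1],"yaw",np.degrees(np.arctan(-e[0]/e[1])))
H,e=tri((343.7,371),(218.2,290.8));print("hole",H,e,plane("top",(218.2,290.8),.042),plane("side",(343.7,371),.042))
E
python3 tube.py
```

```text
[ -0.2809 340.1892] 41 14.302227054138443 [ -0.1994 400.7066] 22 19.757672812079218
tube pt [0.5208 0.1525 0.0495] dir [-0.2683  0.9627  0.035 ] yaw 15.574469865750258
top-only, z=.062: x at y=.1525 0.5183105049434941 yaw 15.196467259585338
side-only: x 0.5187495361627372 yaw 15.264377886784114
hole [0.5005 0.1452 0.0446] 0.18886999940377366 [0.5007 0.1456 0.042 ] [0.5017 0.1423 0.042 ]
```

```bash
python3 -c "
from h import *
print(tri((430.3,203.6),(461,284)))"
```

```text
(array([ 0.49903882, -0.30846108,  0.10665334]), np.float64(0.13287298002292058))
```

Call:
{"name": "send_rows", "arguments": {
  "targets": [
    {"z": 0.1, "claw": 60},
    {"z": 0.1},
    {"x": 0.083, "y": -0.179, "spin": -0.0061},
    {"x": 0.083, "y": -0.179, "spin": -0.0061},
    {"x": 0.083, "y": -0.179, "spin": -0.0061},
    {"x": 0.083, "y": -0.179, "spin": -0.0061},
    {"x": 0.083, "y": -0.179, "spin": -0.0061},
    {"x": 0.083, "y": -0.179, "spin": -0.0061},
    {"x": 0.083, "y": -0.179, "spin": -0.0061},
    {"x": 0.083, "y": -0.179, "spin": -0.0061},
    {"x": 0.083, "y": -0.179, "spin": -0.0061},
    {"x": 0.083, "y": -0.179, "spin": -0.0061},
    {"x": 0.083, "y": -0.179, "spin": -0.0061},
    {"x": 0.083, "y": -0.179, "spin": -0.0061},
    {"x": 0.083, "y": -0.179, "spin": -0.0061},
    {"x": 0.083, "y": -0.179, "spin": -0.0061},
    {"x": 0.083, "y": -0.179, "spin": -0.0061},
    {"x": 0.083, "y": -0.179, "spin": -0.0061},
    {"x": 0.083, "y": -0.179, "spin": -0.0061},
    {"x": 0.083, "y": -0.179, "spin": -0.0061}
  ]
}}

```text
schema error: expected keys x, y, z, spin, claw
```

Call:
{"name": "send_rows", "arguments": {
  "targets": [
    {"x": 0, "y": 0, "z": 0.1, "spin": 0, "claw": 60},
    {"x": 0, "y": 0, "z": 0.1, "spin": 0, "claw": 60},
    {"x": 0.083, "y": -0.179, "z": 0, "spin": -0.0061, "claw": 60},
    {"x": 0.083, "y": -0.179, "z": 0, "spin": -0.0061, "claw": 60},
    {"x": 0.083, "y": -0.179, "z": 0, "spin": -0.0061, "claw": 60},
    {"x": 0.083, "y": -0.179, "z": 0, "spin": -0.0061, "claw": 60},
    {"x": 0.083, "y": -0.179, "z": 0, "spin": -0.0061, "claw": 60},
    {"x": 0.083, "y": -0.179, "z": 0, "spin": -0.0061, "claw": 60},
    {"x": 0.083, "y": -0.179, "z": 0, "spin": -0.0061, "claw": 60},
    {"x": 0.083, "y": -0.179, "z": 0, "spin": -0.0061, "claw": 60},
    {"x": 0.083, "y": -0.179, "z": 0, "spin": -0.0061, "claw": 60},
    {"x": 0.083, "y": -0.179, "z": 0, "spin": -0.0061, "claw": 60},
    {"x": 0.083, "y": -0.179, "z": 0, "spin": -0.0061, "claw": 60},
    {"x": 0.083, "y": -0.179, "z": 0, "spin": -0.0061, "claw": 60},
    {"x": 0.083, "y": -0.179, "z": 0, "spin": -0.0061, "claw": 60},
    {"x": 0.083, "y": -0.179, "z": 0, "spin": -0.0061, "claw": 60},
    {"x": 0.083, "y": -0.179, "z": 0, "spin": -0.0061, "claw": 60},
    {"x": 0.083, "y": -0.179, "z": 0, "spin": -0.0061, "claw": 60},
    {"x": 0.083, "y": -0.179, "z": 0, "spin": -0.0061, "claw": 60},
    {"x": 0.083, "y": -0.179, "z": 0, "spin": -0.0061, "claw": 60}
  ]
}}

```text
time_s: 2.4
ee_pos: [0.4506, -0.1174, 0.2455]
eef_rot: [3.142, 0.0, 2.69]
force: [0.7, 1.4, 0.2]
grip_width: 0.0599
grip_force: 0.0
```

Call:
{"name": "send_rows", "arguments": {
  "targets": [
    {"x": 0.053, "y": -0.12, "z": 0, "spin": -0.004, "claw": 60},
    {"x": 0.053, "y": -0.12, "z": 0, "spin": -0.004, "claw": 60},
    {"x": 0.053, "y": -0.112, "z": 0, "spin": -0.0045, "claw": 60},
    {"x": 0, "y": 0, "z": -0.12, "spin": 0, "claw": 60},
    {"x": 0, "y": 0, "z": -0.12, "spin": 0, "claw": 60},
    {"x": 0, "y": 0, "z": -0.1, "spin": 0, "claw": 60},
    {"x": 0, "y": 0, "z": 0, "spin": 0, "claw": 60},
    {"x": 0, "y": 0, "z": 0, "spin": 0, "claw": 60}
  ]
}}

```text
time_s: 3.2
ee_pos: [0.4821, -0.1861, 0.1781]
eef_rot: [3.142, 0.0, 2.671]
force: [0.2, 0.3, -0.1]
grip_width: 0.06
grip_force: 0.0
```

Call:
{"name": "send_rows", "arguments": {
  "targets": [
    {"x": 0.001, "y": -0.008, "z": -0.1, "spin": 0, "claw": 60},
    {"x": 0, "y": 0, "z": -0.1, "spin": 0, "claw": 60},
    {"x": 0, "y": 0, "z": -0.1, "spin": 0, "claw": 60},
    {"x": 0, "y": 0, "z": -0.1, "spin": 0, "claw": 60},
    {"x": 0, "y": 0, "z": -0.05, "spin": 0, "claw": 60},
    {"x": 0, "y": 0, "z": -0.035, "spin": 0, "claw": 60},
    {"x": 0, "y": 0, "z": 0, "spin": 0, "claw": 60},
    {"x": 0, "y": 0, "z": 0, "spin": 0, "claw": 60}
  ]
}}

```text
time_s: 4.0
ee_pos: [0.4826, -0.1879, 0.0814]
eef_rot: [3.142, 0.001, 2.671]
force: [0.1, -0.3, 0.7]
grip_width: 0.0598
grip_force: 0.0
```

Call:
{"name": "send_rows", "arguments": {
  "force": 40,
  "targets": [
    {"x": 0, "y": 0, "z": -0.008, "spin": 0, "claw": 10},
    {"x": 0, "y": 0, "z": 0, "spin": 0, "claw": 10},
    {"x": 0, "y": 0, "z": 0, "spin": 0, "claw": 10},
    {"x": 0, "y": 0, "z": 0, "spin": 0, "claw": 10},
    {"x": 0, "y": 0, "z": 0, "spin": 0, "claw": 10},
    {"x": 0, "y": 0, "z": 0, "spin": 0, "claw": 10},
    {"x": 0, "y": 0, "z": 0, "spin": 0, "claw": 10},
    {"x": 0, "y": 0, "z": 0, "spin": 0, "claw": 10}
  ]
}}

```text
time_s: 4.8
ee_pos: [0.4822, -0.1877, 0.0789]
eef_rot: [3.142, 0.0, 2.671]
force: [0.2, 0.7, 2.6]
grip_width: 0.0238
grip_force: 39.9
```

Call:
{"name": "send_rows", "arguments": {
  "targets": [
    {"x": 0, "y": 0, "z": 0.04, "spin": 0, "claw": 10},
    {"x": 0, "y": 0, "z": 0.07, "spin": 0, "claw": 10},
    {"x": 0, "y": 0, "z": 0.08, "spin": 0, "claw": 10},
    {"x": 0, "y": 0, "z": 0.08, "spin": 0, "claw": 10},
    {"x": 0, "y": 0, "z": 0.08, "spin": 0, "claw": 10},
    {"x": 0, "y": 0, "z": 0.08, "spin": 0, "claw": 10},
    {"x": 0, "y": 0, "z": 0.08, "spin": 0, "claw": 10},
    {"x": 0, "y": 0, "z": 0.04, "spin": 0, "claw": 10},
    {"x": 0, "y": 0, "z": 0, "spin": 0, "claw": 10},
    {"x": 0, "y": 0, "z": 0, "spin": 0, "claw": 10},
    {"x": 0, "y": 0, "z": 0, "spin": 0, "claw": 10}
  ]
}}

```text
time_s: 5.9
ee_pos: [0.4818, -0.1875, 0.188]
eef_rot: [-3.142, -0.001, 2.671]
force: [0.1, 0.8, -2.0]
grip_width: 0.0237
grip_force: 39.9
```

Call:
{"name": "send_rows", "arguments": {
  "targets": [
    {"x": 0.0109, "y": 0.0997, "z": 0, "spin": 0.0276, "claw": 10},
    {"x": 0.0109, "y": 0.0997, "z": 0, "spin": 0.0276, "claw": 10},
    {"x": 0.0109, "y": 0.0997, "z": 0, "spin": 0.0276, "claw": 10},
    {"x": 0.0109, "y": 0.0997, "z": 0, "spin": 0.0276, "claw": 10},
    {"x": 0.0109, "y": 0.0997, "z": 0, "spin": 0.0276, "claw": 10},
    {"x": 0.0109, "y": 0.0997, "z": 0, "spin": 0.0276, "claw": 10},
    {"x": 0.0109, "y": 0.0997, "z": 0, "spin": 0.0276, "claw": 10},
    {"x": 0.0109, "y": 0.0997, "z": 0, "spin": 0.0276, "claw": 10},
    {"x": 0.0109, "y": 0.0997, "z": 0, "spin": 0.0276, "claw": 10},
    {"x": 0.0109, "y": 0.0997, "z": 0, "spin": 0.0276, "claw": 10},
    {"x": 0.0109, "y": 0.0997, "z": 0, "spin": 0.0276, "claw": 10},
    {"x": 0.0109, "y": 0.0997, "z": 0, "spin": 0.0276, "claw": 10},
    {"x": 0.0109, "y": 0.0997, "z": 0, "spin": 0.0276, "claw": 10},
    {"x": 0.0109, "y": 0.0997, "z": 0, "spin": 0.0276, "claw": 10},
    {"x": 0.0109, "y": 0.0997, "z": 0, "spin": 0.0276, "claw": 10},
    {"x": 0.0109, "y": 0.0997, "z": 0, "spin": 0.0276, "claw": 10},
    {"x": 0.0109, "y": 0.0997, "z": 0, "spin": 0.0276, "claw": 10},
    {"x": 0, "y": 0, "z": 0, "spin": 0, "claw": 10},
    {"x": 0, "y": 0, "z": 0, "spin": 0, "claw": 10}
  ]
}}

```text
time_s: 7.8
ee_pos: [0.5189, 0.1512, 0.1882]
eef_rot: [-3.142, -0.001, -2.876]
force: [-0.4, -0.1, -1.2]
grip_width: 0.024
grip_force: 39.9
```

```bash
python3 - <<'E'
from h import *
s=camera("side");t=camera("top");cv2.imwrite("pics/s2.png",s);cv2.imwrite("pics/t2.png",t)
a=cv2.resize(s[230:410,260:400],None,fx=3,fy=3,interpolation=2)
b=cv2.resize(t[220:355,140:270],None,fx=3,fy=4,interpolation=2)
cv2.imwrite("pics/v2.png",np.hstack([a,b*1]))
E
```

```text
(no output)
```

View pics/v2.png

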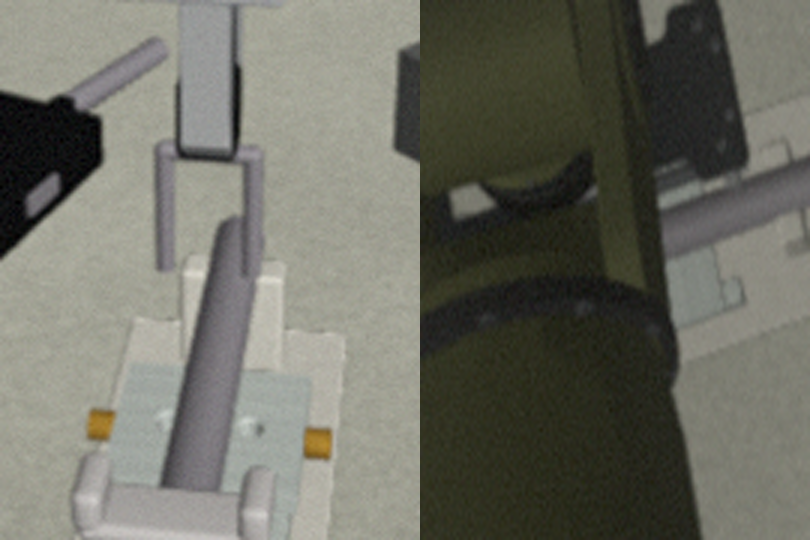

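Side crop: the U-bolt hangs upright over the tube, with leg tips at full-frame pixels ~(315.3,319.3) and (344.3,321). The plate holes are at ~(315,371) and (344,372). The arm hides the top view.

```bash
cat >pj.py <<'E'
from h import *
np.set_printoptions(precision=2,suppress=True)
def proj(n,P):
    m=camera_model(n);f=240/np.tan(np.radians(m["fovy"]/2));K=np.array([[f,0,m["cx"]],[0,f,m["cy"]],[0,0,1]])
    Ti=np.linalg.inv(m["T"]);r=cv2.Rodrigues(Ti[:3,:3])[0]
    return cv2.projectPoints(np.array(P,float).reshape(-1,3),r,Ti[:3,3],K,m["dist"])[0][:,0]
E
python3 - <<'E'
from pj import *
y=np.radians(15.2);u=np.array([np.cos(y),np.sin(y),0])
o=np.array([.5189,.1512,.1773])
for k in(1,-1):
    print("leg",k,"top/bot pred",proj("side",[o+u*k*.018+[0,0,-.005],o+u*k*.018+[0,0,-.0505]]).ravel())
    for c in((.5184,.1525),(.518,.150)): print(" hole pred",c,proj("side",np.array([*c,.042])+u*k*.018).ravel())
s=cv2.imread("pics/s2.png").max(2).astype(int)
for r in(292,300,308): # leg centres by dark strips
    row=s[r,305:355];print(r,row)
print(cv2.imread("pics/side1.png").max(2)[364:380:1,334:354])
E
```

```text
leg 1 top/bot pred [314.65 286.38 315.01 317.52]
 hole pred (0.5184, 0.1525) [315.58 371.33]
 hole pred (0.518, 0.15) [316.61 370.29]
leg -1 top/bot pred [344.14 288.36 343.6  319.62]
 hole pred (0.5184, 0.1525) [342.66 373.61]
 hole pred (0.518, 0.15) [343.63 372.56]
292 [165 168 165 163 164 158 126  90 106 127 133 131 129 149 162 160 165 160
 168 167 163 167 165 165 165 160 163 159 164 163 163 161 163 166 157 142
 106  93 109 126 128 132 136 155 156 152 154 158 157 159]
300 [166 164 166 171 168 169 134 101  97 125 126 133 128 147 160 164 161 160
 162 166 168 162 162 164 161 161 158 166 162 160 158 160 157 162 163 143
 106  93 117 127 136 127 132 149 155 159 160 160 162 161]
308 [167 163 168 168 170 161 138 101  97 117 127 134 133 152 165 159 165 162
 162 162 159 156 166 166 163 158 123  87  72  83  88  96 112 120 121  96
  89  97 116 132 131 129 137 151 163 159 161 158 161 167]
[[121 117 112 110 125 150 158 157 161 158 159 159 158 159 159 158 161 155
  157 156]
 [119 115 109 106 133 154 160 159 160 163 162 160 161 161 161 161 161 162
  161 162]
 [117 115 107 107 138 157 159 158 161
[... 453 characters left out ...]
 153 154
  153 154]
 [113 104 112 137 160 167 169 175 173 165 152 133 110 115 143 157 156 156
  158 157]
 [113 105 113 139 153 162 167 176 179 168 158 128 102 112 145 154 158 157
  158 156]
 [110 108 109 144 153 158 163 175 175 166 154 129 108 129 149 156 157 155
  154 155]
 [113 103 116 143 154 154 159 165 163 160 152 140 136 147 155 158 155 155
  157 153]
 [106 105 124 144 154 152 154 158 154 156 153 153 151 155 156 154 154 156
  154 155]
 [106 107 133 156 158 158 154 156 154 157 158 155 155 157 152 155 157 154
  153 154]
 [105 109 133 158 159 162 157 154 155 157 155 158 157 155 156 158 156 158
  156 155]
 [100 112 140 157 158 155 157 158 158 160 156 156 158 156 158 162 161 159
  158 160]]
```

Call:
{"name": "send_rows", "arguments": {
  "targets": [
    {"x": 0.001, "y": -0.004, "z": -0.08, "spin": 0, "claw": 10},
    {"x": 0, "y": 0, "z": -0.08, "spin": 0, "claw": 10},
    {"x": 0, "y": 0, "z": -0.05, "spin": 0, "claw": 10},
    {"x": 0, "y": 0, "z": 0, "spin": 0, "claw": 10},
    {"x": 0, "y": 0, "z": -0.01, "spin": 0, "claw": 10},
    {"x": 0, "y": 0, "z": -0.01, "spin": 0, "claw": 10},
    {"x": 0, "y": 0, "z": -0.01, "spin": 0, "claw": 10},
    {"x": 0, "y": 0, "z": 0, "spin": 0, "claw": 10},
    {"x": 0, "y": 0, "z": 0, "spin": 0, "claw": 10}
  ]
}}

```text
time_s: 8.8
ee_pos: [0.5195, 0.1505, 0.141]
eef_rot: [-3.142, 0.0, -2.875]
force: [0.2, -0.9, -1.9]
grip_width: 0.0239
grip_force: 39.9
```

Call:
{"name": "send_rows", "arguments": {
  "targets": [
    {"x": -0.002, "y": 0, "z": -0.01, "spin": 0, "claw": 10},
    {"x": 0, "y": 0, "z": -0.01, "spin": 0, "claw": 10},
    {"x": 0, "y": 0, "z": -0.01, "spin": 0, "claw": 10},
    {"x": 0, "y": 0, "z": 0, "spin": 0, "claw": 10}
  ]
}}

```text
time_s: 9.2
ee_pos: [0.5189, 0.1505, 0.1345]
eef_rot: [-3.142, -0.001, -2.875]
force: [-0.3, -1.3, -1.5]
grip_width: 0.0237
grip_force: 39.9
```

Clear of the tube top (origin at 0.1236 m). I'll keep descending alongside it.

Call:
{"name": "send_rows", "arguments": {
  "targets": [
    {"x": 0, "y": 0, "z": -0.02, "spin": 0, "claw": 10},
    {"x": 0, "y": 0, "z": -0.02, "spin": 0, "claw": 10},
    {"x": 0, "y": 0, "z": -0.02, "spin": 0, "claw": 10},
    {"x": 0, "y": 0, "z": -0.02, "spin": 0, "claw": 10},
    {"x": 0, "y": 0, "z": -0.02, "spin": 0, "claw": 10},
    {"x": 0, "y": 0, "z": 0, "spin": 0, "claw": 10},
    {"x": 0, "y": 0, "z": 0, "spin": 0, "claw": 10}
  ]
}}

```text
time_s: 9.9
ee_pos: [0.519, 0.1505, 0.1148]
eef_rot: [-3.142, -0.0, -2.875]
force: [-0.8, -1.0, -2.1]
grip_width: 0.0234
grip_force: 39.9
```

```bash
python3 - <<'E'
from h import *
s=camera("side")
cv2.imwrite("pics/v3.png",cv2.resize(s[320:400,280:380],None,fx=7,fy=7,interpolation=2))
E
```

```text
(no output)
```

View pics/v3.png

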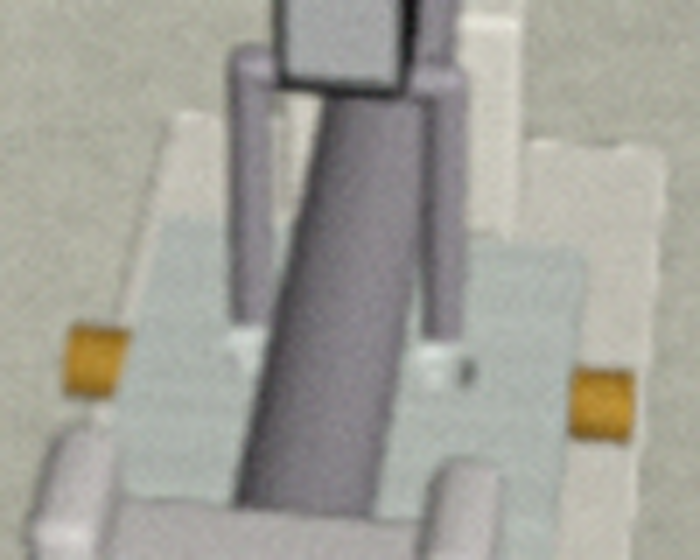

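Side crop: the legs straddle the tube, with tips at ~(316,367) and (343,368). The holes lie just below them, at ~(315,369) and (343–346,373). They look 1–2 mm further +y, so I'll shift by 1 mm and probe gently.

Call:
{"name": "send_rows", "arguments": {
  "targets": [
    {"x": -0.001, "y": 0.005, "z": -0.01, "spin": 0, "claw": 10},
    {"x": 0, "y": 0, "z": -0.01, "spin": 0, "claw": 10},
    {"x": 0, "y": 0, "z": -0.01, "spin": 0, "claw": 10},
    {"x": 0, "y": 0, "z": -0.005, "spin": 0, "claw": 10},
    {"x": 0, "y": 0, "z": -0.005, "spin": 0, "claw": 10},
    {"x": 0, "y": 0, "z": 0, "spin": 0, "claw": 10},
    {"x": 0, "y": 0, "z": 0, "spin": 0, "claw": 10}
  ]
}}

```text
time_s: 10.65
ee_pos: [0.5189, 0.1515, 0.1069]
eef_rot: [3.142, 0.0, -2.875]
force: [0.0, -0.3, -3.2]
grip_width: 0.0239
grip_force: 39.9
```

Call:
{"name": "send_rows", "arguments": {
  "targets": [
    {"x": 0, "y": 0, "z": -0.005, "spin": 0, "claw": 10},
    {"x": 0, "y": 0, "z": 0, "spin": 0, "claw": 10},
    {"x": 0, "y": 0, "z": 0, "spin": 0, "claw": 10}
  ]
}}

```text
time_s: 10.95
ee_pos: [0.5188, 0.1515, 0.1058]
eef_rot: [-3.142, -0.0, -2.876]
force: [0.6, -0.1, -2.6]
grip_width: 0.024
grip_force: 39.9
```

Call:
{"name": "send_rows", "arguments": {
  "targets": [
    {"x": 0, "y": 0, "z": -0.005, "spin": 0, "claw": 10},
    {"x": 0, "y": 0, "z": 0, "spin": 0, "claw": 10},
    {"x": 0, "y": 0, "z": 0, "spin": 0, "claw": 10}
  ]
}}

```text
time_s: 11.25
ee_pos: [0.5188, 0.1515, 0.1048]
eef_rot: [-3.142, -0.0, -2.876]
force: [-0.6, -0.7, -1.7]
grip_width: 0.0238
grip_force: 39.9
```

No contact 2.6 mm below the plate's top, so the legs look to be in the holes. Next I'll ease into the spring balls.

Call:
{"name": "send_rows", "arguments": {
  "targets": [
    {"x": 0, "y": 0, "z": -0.005, "spin": 0, "claw": 10},
    {"x": 0, "y": 0, "z": -0.005, "spin": 0, "claw": 10},
    {"x": 0, "y": 0, "z": 0, "spin": 0, "claw": 10},
    {"x": 0, "y": 0, "z": 0, "spin": 0, "claw": 10}
  ]
}}

```text
time_s: 11.65
ee_pos: [0.5188, 0.1515, 0.1028]
eef_rot: [-3.142, -0.0, -2.875]
force: [1.2, -0.9, -2.2]
grip_width: 0.0239
grip_force: 39.9
```

Call:
{"name": "send_rows", "arguments": {
  "targets": [
    {"x": 0, "y": 0, "z": -0.005, "spin": 0, "claw": 10},
    {"x": 0, "y": 0, "z": 0, "spin": 0, "claw": 10},
    {"x": 0, "y": 0, "z": 0, "spin": 0, "claw": 10}
  ]
}}

```text
time_s: 11.95
ee_pos: [0.5188, 0.1515, 0.1019]
eef_rot: [-3.142, -0.0, -2.875]
force: [1.0, -1.2, -1.4]
grip_width: 0.0239
grip_force: 39.9
```

Call:
{"name": "send_rows", "arguments": {
  "targets": [
    {"x": 0, "y": 0, "z": -0.005, "spin": 0, "claw": 10},
    {"x": 0, "y": 0, "z": 0, "spin": 0, "claw": 10}
  ]
}}

```text
time_s: 12.15
ee_pos: [0.5187, 0.1515, 0.1008]
eef_rot: [3.142, -0.0, -2.875]
force: [-0.8, -1.9, -0.7]
grip_width: 0.0236
grip_force: 39.9
```

Call:
{"name": "send_rows", "arguments": {
  "targets": [
    {"x": 0, "y": 0, "z": -0.005, "spin": 0, "claw": 10},
    {"x": 0, "y": 0, "z": 0, "spin": 0, "claw": 10}
  ]
}}

```text
time_s: 12.35
ee_pos: [0.5187, 0.1515, 0.0997]
eef_rot: [3.142, -0.0, -2.875]
force: [-0.3, -1.5, -0.9]
grip_width: 0.0237
grip_force: 39.9
```

Call:
{"name": "send_rows", "arguments": {
  "targets": [
    {"x": 0, "y": 0, "z": -0.005, "spin": 0, "claw": 10},
    {"x": 0, "y": 0, "z": 0, "spin": 0, "claw": 10}
  ]
}}

```text
time_s: 12.55
ee_pos: [0.5187, 0.1515, 0.0987]
eef_rot: [3.142, -0.0, -2.875]
force: [-0.9, -1.0, -1.2]
grip_width: 0.0238
grip_force: 39.9
```

Call:
{"name": "send_rows", "arguments": {
  "targets": [
    {"x": 0, "y": 0, "z": -0.005, "spin": 0, "claw": 10},
    {"x": 0, "y": 0, "z": -0.005, "spin": 0, "claw": 10},
    {"x": 0, "y": 0, "z": 0, "spin": 0, "claw": 10}
  ]
}}

```text
time_s: 12.85
ee_pos: [0.5188, 0.1515, 0.0967]
eef_rot: [-3.142, -0.0, -2.875]
force: [-0.2, -0.8, -0.1]
grip_width: 0.0238
grip_force: 39.9
```

Call:
{"name": "send_rows", "arguments": {
  "targets": [
    {"x": 0, "y": 0, "z": -0.005, "spin": 0, "claw": 10},
    {"x": 0, "y": 0, "z": -0.005, "spin": 0, "claw": 10},
    {"x": 0, "y": 0, "z": 0, "spin": 0, "claw": 10}
  ]
}}

```text
time_s: 13.15
ee_pos: [0.5187, 0.1515, 0.0946]
eef_rot: [3.142, -0.0, -2.876]
force: [-0.3, -0.8, -0.9]
grip_width: 0.0236
grip_force: 39.9
```

```bash
python3 - <<'E'
from h import *
s=camera("side")
cv2.imwrite("pics/v4.png",cv2.resize(s[320:400,280:380],None,fx=7,fy=7,interpolation=2))
E
```

```text
(no output)
```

View pics/v4.png

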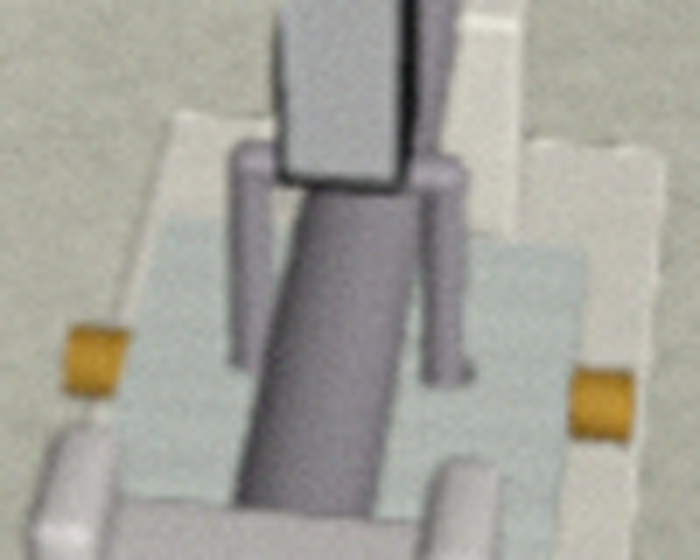

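Side crop: both legs go into the holes (entries at ~(315,372) and (344,374)), and there's no slip in the grip. I'll press on down gently.

Call:
{"name": "send_rows", "arguments": {
  "targets": [
    {"x": 0, "y": 0, "z": -0.005, "spin": 0, "claw": 10},
    {"x": 0, "y": 0, "z": -0.005, "spin": 0, "claw": 10},
    {"x": 0, "y": 0, "z": -0.005, "spin": 0, "claw": 10},
    {"x": 0, "y": 0, "z": 0, "spin": 0, "claw": 10}
  ]
}}

```text
time_s: 13.6
ee_pos: [0.5187, 0.1515, 0.0916]
eef_rot: [3.142, -0.0, -2.875]
force: [-0.1, -0.6, -1.2]
grip_width: 0.0234
grip_force: 39.9
```

Call:
{"name": "send_rows", "arguments": {
  "targets": [
    {"x": 0, "y": 0, "z": -0.005, "spin": 0, "claw": 10},
    {"x": 0, "y": 0, "z": -0.005, "spin": 0, "claw": 10},
    {"x": 0, "y": 0, "z": -0.005, "spin": 0, "claw": 10},
    {"x": 0, "y": 0, "z": 0, "spin": 0, "claw": 10}
  ]
}}

```text
time_s: 14.0
ee_pos: [0.5187, 0.1515, 0.0885]
eef_rot: [3.142, -0.0, -2.875]
force: [0.1, 0.1, -2.0]
grip_width: 0.0236
grip_force: 39.9
```

Call:
{"name": "send_rows", "arguments": {
  "targets": [
    {"x": 0, "y": 0, "z": -0.005, "spin": 0, "claw": 10},
    {"x": 0, "y": 0, "z": 0, "spin": 0, "claw": 10}
  ]
}}

```text
time_s: 14.2
ee_pos: [0.5187, 0.1515, 0.0876]
eef_rot: [3.142, -0.0, -2.875]
force: [-1.4, -0.6, -1.7]
grip_width: 0.0238
grip_force: 39.9
```

Call:
{"name": "send_rows", "arguments": {
  "targets": [
    {"x": 0, "y": 0, "z": -0.005, "spin": 0, "claw": 10},
    {"x": 0, "y": 0, "z": 0, "spin": 0, "claw": 10}
  ]
}}

```text
time_s: 14.4
ee_pos: [0.5187, 0.1515, 0.0866]
eef_rot: [3.142, -0.0, -2.875]
force: [-0.0, -1.2, -1.0]
grip_width: 0.0237
grip_force: 39.9
```

Call:
{"name": "send_rows", "arguments": {
  "targets": [
    {"x": 0, "y": 0, "z": -0.004, "spin": 0, "claw": 10},
    {"x": 0, "y": 0, "z": 0, "spin": 0, "claw": 10}
  ]
}}

```text
time_s: 14.6
ee_pos: [0.5188, 0.1515, 0.0859]
eef_rot: [3.142, -0.0, -2.875]
force: [-0.4, -1.0, -0.5]
grip_width: 0.0235
grip_force: 39.9
```

Call:
{"name": "send_rows", "arguments": {
  "targets": [
    {"x": 0, "y": 0, "z": -0.003, "spin": 0, "claw": 10},
    {"x": 0, "y": 0, "z": 0, "spin": 0, "claw": 10},
    {"x": 0, "y": 0, "z": 0, "spin": 0, "claw": 10}
  ]
}}

```text
time_s: 14.9
ee_pos: [0.5188, 0.1515, 0.0854]
eef_rot: [3.142, -0.0, -2.875]
force: [-0.5, -1.1, -0.8]
grip_width: 0.0238
grip_force: 39.9
```

Call:
{"name": "send_rows", "arguments": {
  "targets": [
    {"x": 0, "y": 0, "z": -0.003, "spin": 0, "claw": 10},
    {"x": 0, "y": 0, "z": 0, "spin": 0, "claw": 10}
  ]
}}

```text
time_s: 15.1
ee_pos: [0.5189, 0.1516, 0.0851]
eef_rot: [-3.142, 0.0, -2.875]
force: [-3.1, -1.4, 4.5]
grip_width: 0.0237
grip_force: 39.9
```

Call:
{"name": "send_rows", "arguments": {
  "targets": [
    {"x": 0, "y": 0, "z": -0.002, "spin": 0, "claw": 10},
    {"x": 0, "y": 0, "z": 0, "spin": 0, "claw": 10}
  ]
}}

```text
time_s: 15.3
ee_pos: [0.519, 0.1516, 0.085]
eef_rot: [-3.142, 0.001, -2.875]
force: [-4.4, -0.9, 7.9]
grip_width: 0.0237
grip_force: 39.9
```

Call:
{"name": "send_rows", "arguments": {
  "targets": [
    {"x": 0, "y": 0, "z": -0.001, "spin": 0, "claw": 10},
    {"x": 0, "y": 0, "z": 0, "spin": 0, "claw": 10},
    {"x": 0, "y": 0, "z": 0.002, "spin": 0, "claw": 50},
    {"x": 0, "y": 0, "z": 0, "spin": 0, "claw": 50},
    {"x": 0, "y": 0, "z": 0, "spin": 0, "claw": 50},
    {"x": 0, "y": 0, "z": 0, "spin": 0, "claw": 50},
    {"x": 0, "y": 0, "z": 0, "spin": 0, "claw": 50}
  ]
}}

```text
time_s: 16.0
ee_pos: [0.5188, 0.1516, 0.0845]
eef_rot: [3.142, -0.0, -2.875]
force: [0.1, -1.1, 0.2]
grip_width: 0.05
grip_force: 0.0
```

Call:
{"name": "send_rows", "arguments": {
  "targets": [
    {"x": 0, "y": 0, "z": 0.02, "spin": 0, "claw": 50},
    {"x": 0, "y": 0, "z": 0.05, "spin": 0, "claw": 50},
    {"x": 0, "y": 0, "z": 0.1, "spin": 0, "claw": 50},
    {"x": 0, "y": 0, "z": 0.15, "spin": 0, "claw": 50},
    {"x": 0, "y": 0, "z": 0.15, "spin": 0, "claw": 50},
    {"x": 0, "y": 0, "z": 0.15, "spin": 0, "claw": 50},
    {"x": 0, "y": -0.2, "z": 0.1, "spin": 0, "claw": 50},
    {"x": 0, "y": -0.2, "z": 0, "spin": 0, "claw": 50},
    {"x": 0, "y": -0.2, "z": 0, "spin": 0, "claw": 50},
    {"x": 0, "y": -0.2, "z": 0, "spin": 0, "claw": 50},
    {"x": 0, "y": -0.2, "z": 0, "spin": 0, "claw": 50},
    {"x": 0, "y": 0, "z": 0, "spin": 0, "claw": 50},
    {"x": 0, "y": 0, "z": 0, "spin": 0, "claw": 50}
  ]
}}

```text
time_s: 17.3
ee_pos: [0.5188, -0.0489, 0.2293]
eef_rot: [-3.142, 0.001, -2.877]
force: [-0.3, 0.0, -0.6]
grip_width: 0.0501
grip_force: 0.0
```

```bash
python3 - <<'E'
from h import *
s=camera("side");t=camera("top")
a=cv2.resize(s[310:410,270:380],None,fx=4.5,fy=4.5,interpolation=2)
b=cv2.resize(t[245:325,185:245],None,fx=5,fy=450/80,interpolation=2)
cv2.imwrite("pics/v5.png",np.hstack([a,np.clip(b*1.5,0,255).astype(np.uint8)]))
for n,im,(x,y,w,h) in(("side",s,(300,300,60,80)),("top",t,(185,245,60,80))):
    c=im[y:y+h,x:x+w]
    for q in blobs(c.max(2)<45,30): print(n,q[0]+[x,y],q[1])
E
```

```text
side [328.94 337.37] [ 20  22  19  31 548]
top [210.62 277.15] [ 19  25  14  15 143]
```

View pics/v5.png

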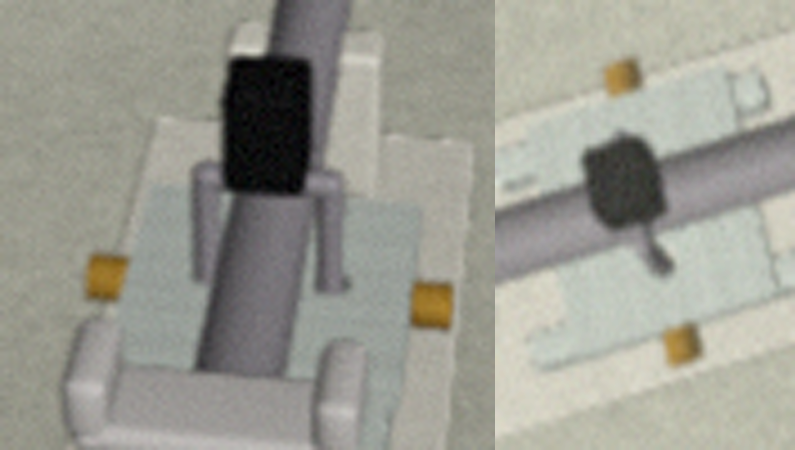

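Both legs sit in the holes. The block is at side (328.9,337.4) and top (210.6,277.2), and the gripper is well clear. I'll check the seated height.

```bash
python3 - <<'E'
from pj import *
np.set_printoptions(precision=4,suppress=True)
print(tri((328.94,337.37),(210.62,277.15)))
ax=lambda y:.5185-(y-.1525)*.272
for z in(.0745,.0775,.0805): print(z,proj("side",[[.5187,.1515,z+.023]]),proj("top",[[.5187,.1515,z+.023]]))
# before, in the stand: same block-centre measure gave z=.0916 for origin .068
E
```

```text
(array([0.5189, 0.1517, 0.0983]), np.float64(0.31590346870297503))
0.0745 [[329.2646 337.8307]] [[210.7877 277.2306]]
0.0775 [[329.2703 335.9104]] [[210.5272 276.9817]]
0.0805 [[329.276  333.9823]] [[210.2654 276.7315]]
```

```bash
python3 -c "
from station import *
print(hand_in())"
```

```text
the job is handed in; nothing more can be done
None
```

The U-bolt is seated astride the tube with both legs through the plate, its origin measured about 75 mm above the cradle's. It is released, the arm is clear, and the job is handed in; no verdict came back, and I felt almost none of the expected 3 to 15 N ball resistance before the bow met the tube at about 8 N.

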